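# Unlatch the hold-down over the carved piece and hold it up

## Task

On the jig board two spring-latched hold-down bars each cover a wooden piece; one piece is carved with leaves, the other is still a plain block. On the bar over the carved piece, pull the latch handle sideways (outward) against its spring, lift the bar's socket off its ball, and hold that end about a hand's breadth (10 cm) up, finishing with the gripper still holding the bar raised so that the carving can be taken out. Leave the other bar latched down, and the work pieces and the tools lying around where they are.

Things in the scene. Friction and masses are not known exactly. Their poses are not given: they have to be found in the camera images.
- board: Fixed plywood jig board, 340 (x) x 450 (y) x 20 mm. Origin: centre of its underside, on the bench. Its x points away from the robot (turned by up to 0.35 rad), y to the left, z up. It carries two identical steel hold-down bars that run along its x at board y = +110 (left) and -110 mm (right), each over one wooden work piece.
- bar_left: The left hold-down bar, 30 mm wide, with socket, clamp pad and latch. Origin on its hinge axis at the far end (board x = +120, z = 60 mm), axis along the board's y; x points from the near end to the hinge. Level when down; the near end (socket) lifts by up to 1.2 rad. Free hinge: falls when let go (about 0.5 kg, 3 N to lift at the near end). Latch shut: lifts by only 0.005 rad.
- latch_left (a joint): Travel of the left latch, m: 0 = shut, 0.018 = stop. Slides along the board's +y (outward, to the left) against a spring, 6.3 N at rest to 12.6 N at the stop; springs back if let go. Its catch plate under the ball's shoulder frees the bar while pulled more than 10 mm (aim for 13 or more); with the socket off the ball it may spring back.
- handle_left (a point): Grip point of the left latch's handle: upright steel tab, 26 mm (board x) by 12 mm thick (board y), top 22 mm above this point; slides with the latch, rises with the bar. The socket housing's top is 30 mm below it; above that all is clear for the fingers. Bar down, latch shut: board x = -100, y = +162, z = 118 mm. Axes as the board's when down.
- socket_left (a point): Centre of the left bar's socket (the square steel housing, 56 x 56 mm, at its near end), 220 mm from the hinge axis; at the ball's centre when the bar is down.
- ball_left (a point): Centre of the fixed steel ball, 36 mm across, under the left bar's socket: board x = -100, y = +110, z = 60 mm. A square shoulder 36 mm wide is under the ball.
- bar_right: The right hold-down bar, 30 mm wide, with socket, clamp pad and latch. Origin on its hinge axis at the far end (board x = +120, z = 60 mm), axis along the board's y; x points from the near end to the hinge. Level when down; the near end (socket) lifts by up to 1.2 rad. Free hinge: falls when let go (about 0.5 kg, 3 N to lift at the near end). Latch shut: lifts by only 0.005 rad.
- latch_right (a joint): Travel of the right latch, m: 0 = shut, 0.018 = stop. Slides along the board's -y (outward, to the right) against a spring, 6.3 N at rest to 12.6 N at the stop; springs back if let go. Its catch plate under the ball's shoulder frees the bar while pulled more than 10 mm (aim for 13 or more); with the socket off the ball it may spring back.
- handle_right (a point): Grip point of the right latch's handle: upright steel tab, 26 mm (board x) by 12 mm thick (board y), top 22 mm above this point; slides with the latch, rises with the bar. The socket housing's top is 30 mm below it; above that all is clear for the fingers. Bar down, latch shut: board x = -100, y = -162, z = 118 mm. Axes as the board's when down.
- socket_right (a point): Centre of the right bar's socket (the square steel housing, 56 x 56 mm, at its near end), 220 mm from the hinge axis; at the ball's centre when the bar is down.
- ball_right (a point): Centre of the fixed steel ball, 36 mm across, under the right bar's socket: board x = -100, y = -110, z = 60 mm. A square shoulder 36 mm wide is under the ball.
- carved: The carved piece: loose wooden plaque 100 x 130 x 22 mm with a round boss in the middle and raised rounded leaf lobes fanning out on both sides, 44 mm high in all. Origin: centre of its underside. It starts under one bar or the other, 2 mm clear of the pad: board y about +110 (left bar) or -110 mm (right bar).
- plain: The uncarved piece: loose plain flat wooden block, 100 x 130 x 34 mm, under the other bar. Origin: centre of its underside.
- gouge_a: Bystander: gouge, 230 mm long, wooden handle 29 mm thick, lying on the board between the two work pieces.
- gouge_b: Bystander: gouge, 230 mm long, lying on the bench right of the board.
- gouge_c: Bystander: wider gouge, 240 mm long, lying on the bench right of the board.
- mallet: Bystander: turned wooden carver's mallet, 80 mm wide, 200 mm tall, standing left of the board.
- brush: Bystander: brush lying on the bench at the left, nearer the robot.
- stone: Bystander: grey sharpening stone, 150 x 50 x 25 mm, on the bench at the right.
- tin: Bystander: round aluminium wax tin, 76 mm across, 45 mm tall, on the bench at the left.
Mind the look-alikes: they are no part of the job. What is shaped like the carved but orange or red is not meant.

How it is judged (in metres and radians):
On the way:
1. the latch of the bar over the carved piece is pulled open (more than 9.5 mm) while that bar is still down (((y of carved in the frame of board above 0.06 m and value of joint latch_left above 0.0095 m and angle between bar_left's own z axis and vertical below 0.05 rad) or (y of carved in the frame of board below -0.06 m and value of joint latch_right above 0.0095 m and angle between bar_right's own z axis and vertical below 0.05 rad))), for 0.1 s.
At the end, for the whole second after the job is handed in: The bar over the carved piece is swung up by more than 0.33 rad (its socket more than 71 mm above the ball) and the gripper's fingers still hold it (contact force above 1 N); the other bar is down (under 0.03 rad) with its latch shut (under 4 mm) (((y of carved in the frame of board above 0.06 m and angle between bar_left's own z axis and vertical above 0.33 rad and contact force between bar_left and the fingers above 1 N and angle between bar_right's own z axis and vertical below 0.03 rad and value of joint latch_right below 0.004 m) or (y of carved in the frame of board below -0.06 m and angle between bar_right's own z axis and vertical above 0.33 rad and contact force between bar_right and the fingers above 1 N and angle between bar_left's own z axis and vertical below 0.03 rad and value of joint latch_left below 0.004 m))); the arm keeps its last pose, push and grip.
It fails at once if the bar over the plain block is raised by more than 0.06 rad ((y of carved in the frame of board above 0.06 m and angle between bar_right's own z axis and vertical above 0.06 rad) or (y of carved in the frame of board below -0.06 m and angle between bar_left's own z axis and vertical above 0.06 rad)).
It fails at once if a work piece is shifted by more than 15 mm (distance of any of carved, plain from where it was at the start of the episode above 0.015 m).
It fails at once if a tool or other thing lying around is shifted by more than 30 mm (distance of any of gouge_a, gouge_b, gouge_c, mallet, brush, stone, tin from where it was at the start of the episode above 0.03 m).
It also fails if it takes over 32 s, if anything falls off the work surface, if the arm or the gripper's body presses on something with over 40 N, if the wrist force passes 120 N, or if a joint passes its speed limit or range.

## Robot

A 6-joint arm with a two-finger parallel gripper is mounted at the origin on the work surface. World frame = base frame: x ahead of the robot, y to its left, z up, the work surface at z = 0. Lengths are in mm, angles in rad, forces in N, time in s.
With the tool pointing down it reaches from about 300 to 825 mm from the base axis. Payload 5.4 kg.
Tool frame: the origin (TCP) lies at the very end of the fingers, on their centre line; the grasp point (between the pads) lies 19 mm behind it (bot.tcp_to_grasp is the z of the grasp point in the tool frame, in mm); z points along the fingers, y is the line along which they close (so a half turn about z gives the same grasp; the last joint's range is limited). The gripper opens to 92 mm and grips with 3 to 60 N. Pads are 20 mm wide; open, the fingers measure 128 mm over their backs; the gripper's body (75 mm by 189 mm) begins 69 mm behind the grasp point.
Start: joints at [-1.345, 0.158, 1.597, -0, 1.386, -0.21], TCP at [242.703, -521.25, 214.601] pointing down, gripper open.
Joint ranges: [-2.91, 2.91], [-0.94, 2.29], [0.18, 2.7], [-1.29, 4.43], [0.17, 2.64], [-3, 3]. Speed limits (rad/s): [2.57, 2.57, 3.14, 3.14, 3.14, 3.14].

## Interface

Orientations are given as a unit quaternion [x, y, z, w].
In Python, from rig import bot gives the robot as it stands.
- The arm moves only by the tool servo_tool, never from a script. Its argument "targets" is text: rows parted by semicolons, each of 5 numbers parted by spaces: the shift along the world's x, y, z in mm, then the turn about the world's z in rad, then the opening in per cent of the stroke, from 0 (shut) to 100 (fully open). In form: tx ty tz twist gripper; .... A call has 1 to 20 rows; each row is the pose to reach, as a shift and turn from the pose commanded when the call began; what a row does not reach only later rows make up. A row lasts 1/10 s, in which the tool goes at most 50 mm and 8.59 degrees, less where a joint would pass 70% of its speed; a pose out of reach is approached as far as the arm can. A call with a gripper value outside its range is refused whole. The fingers move at their own pace and stop on an object; "force" is the grip in N (left out, the last holds). Time passes only in rows, so rows that repeat a pose let the fingers close. It gives the time, the measured TCP pose, the force, the opening and the grip force at its end, in the units of the state.
- bot.get_obs(): the state, without advancing time (a new reading comes with each control period).
- bot.grab_frame(name): name is "scene" or "side" or "wrist"; returns the picture (400x640x3 uint8, red, green, blue); there is no depth.
- bot.get_calibration(name): a dict with "vertical_fov" (degrees; the focal length in pixels is half the picture's height over the tangent of half this angle, whatever the lens; pixels are square), "cx", "cy" (the principal point, pixels), "k1" (the pictures are not rectified: a ray, as slopes to the right and down, at radius r is drawn at 1 + k1 r^2 times it, then the intrinsics apply), "R" (3x3) and "t" (3): a world point X has camera coordinates R X + t; the wrist camera has in their place "hand_eye" (4x4, takes a point from camera to tool coordinates, whose origin is the TCP and whose axes are the flange's). Camera axes: x right, y down, z forward; pixel columns grow to the right and rows downward; lengths in mm; the calibration is good to about 2 mm. A picture is of the moment at which its call begins: read the wrist's pose just before it. get_calibration takes no time and is no camera call.
- bot.job_done(): hands the job in; it is judged then, once.
The state is a dict: "clock": time; "joint_positions": joint angles; "qd": joint speeds; "effort": joint torques, N m; "tcp_pos": TCP position; "tool_rot": TCP orientation; "ft_force": force on the tool from outside, world axes, zero at the start; "ft_torque": the same for the moment, N m; "grip_width": finger opening in mm; "finger_force": force on a finger pad.
Only numpy, scipy, OpenCV 4.12 (cv2) and the standard library are available. Lean on these libraries where they do the work, as an engineer would, in place of code of your own. Each camera call takes 0.05 s, during which the arm holds its last target. There are 200 camera calls.

## Working session

There is one attempt and no reset: what is moved stays moved. The work goes in short steps, Python scripts to look and compute and a tool call to move; the robot and the scene stay as the last step left them, time stands still between calls to the robot, and variables do not carry over. Pictures are saved under pics/ and viewed, at most 10 in all, crops included, and the job is handed in when it is done.

Besides the shell and the picture viewer there is one more tool, called after "Call:" by a JSON object that holds its "name" and its "arguments". servo_tool: Moves the arm, as the interface text tells. Its arguments: {"type":"object","properties":{"targets":{"type":"string"},"force":{"type":"number"}},"required":["targets"]}

```bash
mkdir -p pics; ls
python3 - <<'E'
from rig import bot
import cv2
for n in ("scene","side"):
    cv2.imwrite(f"pics/{n}0.png",bot.grab_frame(n)[:,:,::-1])
    print(n,bot.get_calibration(n))
print(bot.get_calibration("wrist")); o=bot.get_obs(); print(o)
E
```

```text
pics
scene {'vertical_fov': 55.91221539409928, 'cx': 316.6260137447938, 'cy': 201.57938587734105, 'k1': -0.059545282071332195, 'R': array([[ 6.14620052e-01,  7.88823290e-01, -9.40850976e-05],
       [ 4.82407490e-01, -3.75967288e-01, -7.91158399e-01],
       [-6.24119544e-01,  4.86216429e-01, -6.11611297e-01]]), 't': array([-344.77180269, -185.05109008, 1559.39729406])}
side {'vertical_fov': 50.97180051666282, 'cx': 322.6233538021183, 'cy': 206.13861072493125, 'k1': -0.027164736663631932, 'R': array([[ 0.97729704, -0.21157638,  0.01122179],
       [-0.14863513, -0.72238261, -0.67533026],
       [ 0.15099036,  0.65833032, -0.73743007]]), 't': array([-550.25528402,  173.40964632, 1462.96643178])}
{'vertical_fov': 70.17692372636796, 'cx': 318.09471271313595, 'cy': 201.69039935677202, 'k1': -0.028251698428439952, 'hand_eye': array([[ 9.71317666e-04, -9.61392388e-01, -2.75179455e-01,
         7.68406799e+01],
       [ 9.99999449e-01,  8.24090963e-04,  6.50638511e-04,
         1.53221142e-01],
       [-3.98746009e-04, -2.75179936e-01,  9.61392659e-01,
        -1.70343682e+02],
       [ 0.00000000e+00,  0.00000000e+00,  0.00000000e+00,
         1.00000000e+00]])}
{'clock': 0.1, 'joint_positions': array([-1.34510914e+00,  1.59025725e-01,  1.59808073e+00, -9.11078919e-06,
        1.38618994e+00, -2.10086043e-01]), 'qd': array([-0.00153626, -0.00217941, -0.00186745,  0.00189178,  0.0002797 ,
       -0.00065392]), 'effort': array([-1.75414298e-04, -3.86504066e+01, -3.22958565e+01,  7.03649665e-02,
        3.39913066e-02, -5.53731934e-05]), 'tcp_pos': array([ 242.57219593, -520.71488818,  213.70787819]), 'tool_rot': array([ 9.76355937e-01,  2.16167432e-01, -1.11221780e-05, -8.51813041e-04]), 'ft_force': array([-0.30291994,  0.30579252, -0.70764154]), 'ft_torque': array([-0.01344925, -0.02402757, -0.00579482]), 'finger_force': 0.0, 'grip_width': 91.95824778462448}
```

View pics/scene0.png

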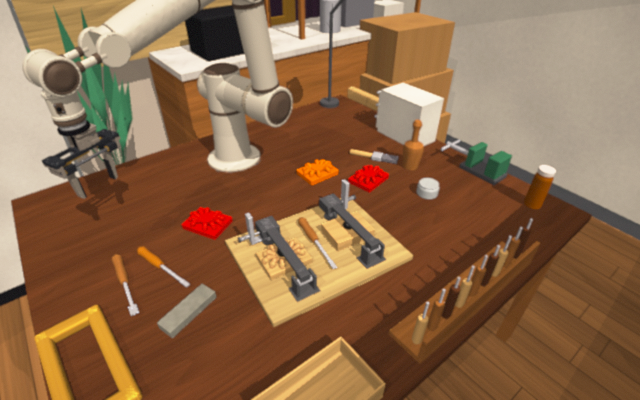

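View pics/side0.png

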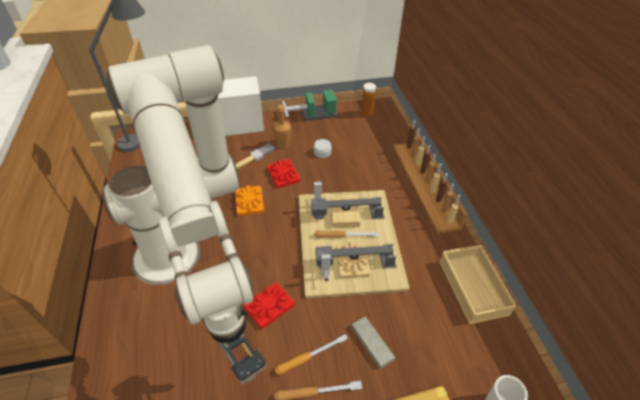

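Candidates for "carved": wooden plaque at scene (285,258) / side (353,262). The look-alikes are red at scene (208,221) and (368,178), and orange at (318,171). The wooden one lies under the right bar (world -y, lower in the side view), and the plain block is under the left one at scene (345,235). I'll check a close crop and fit the board.

```bash
cat > h.py <<'E'
import numpy as np, cv2
from rig import bot
from scipy.spatial.transform import Rotation as Ro
def cam(n,o=None):
    c=bot.get_calibration(n); f=200/np.tan(np.radians(c["vertical_fov"])/2)
    if n=="wrist":
        H=np.array(c["hand_eye"]); Rt=Ro.from_quat(o["tool_rot"]).as_matrix()
        Rcw=Rt@H[:3,:3]; C=Rt@H[:3,3]+o["tcp_pos"]
        R=Rcw.T; t=-R@C
    else: R,t=np.array(c["R"]),np.array(c["t"])
    return f,c["cx"],c["cy"],c["k1"],R,t
def ray(c,u,v):
    f,cx,cy,k,R,t=c; d=np.array([(u-cx)/f,(v-cy)/f]); s=d.copy()
    for _ in range(20): s=d/(1+k*(s@s))
    return -R.T@t, R.T@np.array([s[0],s[1],1])
def plane(c,u,v,z):
    C,d=ray(c,u,v); return C+d*(z-C[2])/d[2]
def proj(c,X):
    f,cx,cy,k,R,t=c; p=R@np.asarray(X,float)+t; s=p[:2]/p[2]; s=s*(1+k*(s@s)); return s*f+[cx,cy]
E
python3 - <<'E'
from h import *
for n,box in (("scene",(215,170,425,335)),("side",(285,175,425,310))):
    im=cv2.imread(f"pics/{n}0.png"); hsv=cv2.cvtColor(im,cv2.COLOR_BGR2HSV)
    m=cv2.inRange(hsv,(12,60,120),(30,190,255)); k=np.zeros_like(m); x0,y0,x1,y1=box; k[y0:y1,x0:x1]=m[y0:y1,x0:x1]
    k=cv2.morphologyEx(k,cv2.MORPH_OPEN,np.ones((3,3)))
    N,L,S,_=cv2.connectedComponentsWithStats(k); i=1+np.argmax(S[1:,4])
    pts=np.argwhere(np.isin(L,[j for j in range(1,N) if S[j,4]>150]))[:,::-1].astype(np.int32)
    c=cam(n); w=np.array([plane(c,u,v,20)[:2] for u,v in pts],np.float32)
    r=cv2.minAreaRect(w); print(n,len(pts),r); print(cv2.boxPoints(r))
s=cv2.imread("pics/scene0.png")[180:330,215:420]; 
cv2.imwrite("pics/crop.png",cv2.resize(s,None,fx=3.8,fy=3.8,interpolation=cv2.INTER_CUBIC))
E
```

```text
scene 11174 ((747.31982421875, -79.0274658203125), (457.9554443359375, 554.8684692382812), 82.32312774658203)
[[ 441.78394 -268.89154]
 [ 991.6792  -343.01428]
 [1052.8557   110.83661]
 [ 502.96045  184.95935]]
side 14764 ((691.4819946289062, -55.976898193359375), (611.4805908203125, 568.509765625), 78.49991607666016)
[[ 351.97842 -298.90756]
 [ 909.075   -412.251  ]
 [1030.9856   186.95377]
 [ 473.88898  300.2972 ]]
```

View pics/crop.png

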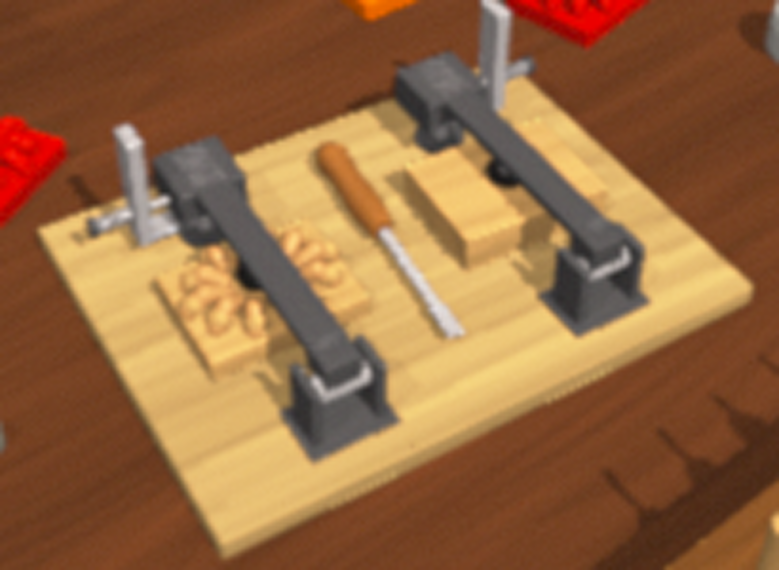

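The crop confirms it: the leaf carving is under the bar at crop left (robot's right), with its handle top at scene (248,214). The plain block is under the other bar.

Run:
```python
from h import *
c=cam("scene")
P=[plane(c,*p,20) for p in ((225.5,240.5),(273.4,323.4),(412.9,255))]
for p in P: print(p.round(1))
a=P[1]-P[0]; b=P[2]-P[1]; print(np.linalg.norm(a),np.linalg.norm(b),np.arctan2(a[1],a[0]),np.arctan2(-b[0],b[1]))
cen=(P[0]+P[2])/2; print("cen",cen)
hr=plane(c,248.4,213.9,140); hl=plane(c,345,181,140); print(hr,hl,np.linalg.norm(hr-hl)); d=hl-hr; th=np.arctan2(-d[0],d[1]); print("yaw",th)
for y in (-162,162):
  R=lambda t:np.array([[np.cos(t),-np.sin(t)],[np.sin(t),np.cos(t)]])
  print("handle pred",cen[:2]+R(th)@[-100,y])
s=cam("side"); print(proj(s,hr),proj(s,hl),[proj(s,p).round() for p in P])
```

```text
[ 453.4 -265.6   20. ]
[ 787.  -308.8   20. ]
[842.3 134.6  20. ]
336.4203662143677 446.8450341500106 -0.128809585718934 -0.12403644157179901
cen [647.87340793 -65.50923595  20.        ]
[ 520.96654772 -209.55791071  140.        ] [565.10292181 108.90231613 140.        ] 321.50417664049183
yaw -0.13771577168717894
handle pred [ 526.58069039 -212.24735871]
handle pred [571.05969329 108.68506143]
[324.16898766 255.42334452] [317.24285927 182.95922884] [array([307., 295.]), array([410., 288.]), array([384., 190.])]
```

Call:
{"name": "servo_tool", "arguments": {"targets": "25 28 5 -0.05 100;55 60 10 -0.11 100;85 93 10 -0.17 100;115 126 10 -0.23 100;145 159 10 -0.29 100;175 192 10 -0.35 100;205 225 10 -0.41 100;235 258 10 -0.47 100;260 285 10 -0.52 100;275 303 10 -0.55 100;282 310 10 -0.564 100;282 310 10 -0.564 100;282 310 10 -0.564 100;282 310 10 -0.564 100;282 310 10 -0.564 100", "force": 45}}

```text
clock: 1.6
tcp_pos: [524.2, -211.9, 224.5]
tool_rot: [0.998, -0.065, -0.0, 0.0]
ft_force: [-0.5, -1.4, 1.2]
grip_width: 91.7
finger_force: 0.0
```

Run:
```python
from h import *
o=bot.get_obs(); im=bot.grab_frame("wrist")[:,:,::-1].copy(); cv2.imwrite("pics/w1.png",im)
print(o["clock"],o["tcp_pos"],Ro.from_quat(o["tool_rot"]).as_matrix().round(3),o["joint_positions"].round(2))
c=cam("wrist",o); print("pred handle top px",proj(c,[525,-211,140]))
```

```text
1.6 [ 524.21529044 -211.91752483  224.53067224] [[ 0.992 -0.129 -0.   ]
 [-0.129 -0.992  0.   ]
 [-0.     0.    -1.   ]] [-0.6   0.13  1.61 -0.    1.4   1.1 ]
pred handle top px [316.21719543 205.27215791]
```

View pics/w1.png

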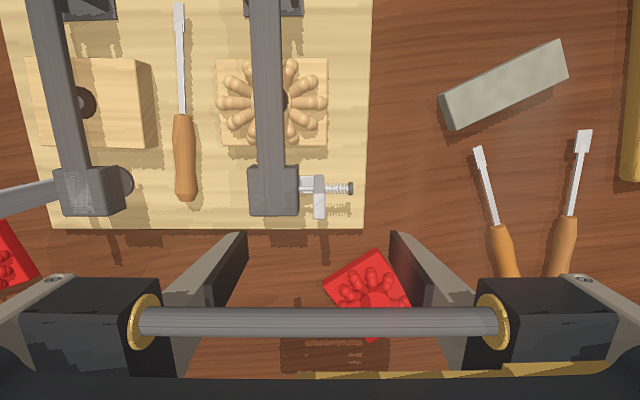

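The wrist view shows the right bar's handle tab with its top at about (319,205), versus the predicted (316,205), so about 2 mm further to the right. The board's near edge is horizontal in the image, so the yaw is good. Descending and gripping.

Call:
{"name": "servo_tool", "arguments": {"targets": "0 -2 -20 0 100;0 -2 -45 0 80;0 -2 -70 0 60;0 -2 -95 0 50;0 -2 -112 0 50;0 -2 -122 0 50;0 -2 -122 0 50;0 -2 -122 0 30;0 -2 -122 0 0;0 -2 -122 0 0;0 -2 -122 0 0;0 -2 -122 0 0;0 -2 -122 0 0;0 -2 -122 0 0", "force": 45}}

```text
clock: 3.05
tcp_pos: [525.1, -212.7, 103.1]
tool_rot: [0.998, -0.064, 0.0, -0.0]
ft_force: [0.8, 3.5, 4.2]
grip_width: 11.8
finger_force: 45.0
```

Gripped the tab (11.8 mm). Now pulling outward 16 mm.

Call:
{"name": "servo_tool", "arguments": {"targets": "-0.5 -4 0 0 0;-1 -8 0 0 0;-1.5 -12 0 0 0;-2 -15 0 0 0;-2 -16 0 0 0;-2 -16 0 0 0;-2 -16 0 0 0;-2 -16 0 0 0"}}

```text
clock: 3.85
tcp_pos: [523.3, -226.8, 103.0]
tool_rot: [0.998, -0.064, 0.0, -0.002]
ft_force: [1.2, 11.6, 6.3]
grip_width: 11.8
finger_force: 45.0
```

Moved 14 mm at 11.6 N, which matches the spring at 14 mm, so the latch is open. Lifting along the hinge arc.

Call:
{"name": "servo_tool", "arguments": {"targets": "1.5 0 4 0 0;3 0 9 0 0;5.5 -0.7 17.4 0 0;9 -1 26 0 0;12.4 -1.6 34.3 0 0;16 -2 42.5 0 0;20.6 -2.7 50.6 0 0;25 -3.3 58.5 0 0;30 -3.9 66 0 0;35.5 -4.6 73.5 0 0;41 -5.3 81 0 0;46.5 -6 88 0 0;52.5 -6.8 94.7 0 0;52.5 -6.8 94.7 0 0;52.5 -6.8 94.7 0 0"}}

```text
clock: 5.35
tcp_pos: [572.8, -232.2, 194.4]
tool_rot: [0.998, -0.063, -0.004, -0.004]
ft_force: [-3.4, 11.4, -1.6]
grip_width: 11.8
finger_force: 45.0
```

Run:
```python
from h import *
print(bot.get_obs()); a=bot.grab_frame("scene")[170:335,210:430,::-1]; b=bot.grab_frame("side")[150:315,260:480,::-1]
cv2.imwrite("pics/lift.png",cv2.resize(np.hstack([a,b]),(792,297),interpolation=cv2.INTER_CUBIC))
```

```text
{'clock': 5.35, 'joint_positions': array([-0.58156868,  0.29151633,  1.48136873,  0.0022465 ,  1.38000943,
        1.1155843 ]), 'qd': array([-0.00195132, -0.00303498,  0.00425353,  0.0026768 , -0.00418883,
        0.00060996]), 'effort': array([-5.62088996e+00, -4.50664580e+01, -3.71735036e+01, -1.71987254e+00,
       -3.05476405e+00, -1.95881445e-02]), 'tcp_pos': array([ 572.75891894, -232.199424  ,  194.43143851]), 'tool_rot': array([ 0.99797451, -0.06335405, -0.00436261, -0.00375682]), 'ft_force': array([-3.40600371, 11.42795994, -1.60498475]), 'ft_torque': array([ 1.63186303,  1.03451971, -0.05524364]), 'finger_force': 44.998013377189636, 'grip_width': 11.803372239552443}
```

View pics/lift.png

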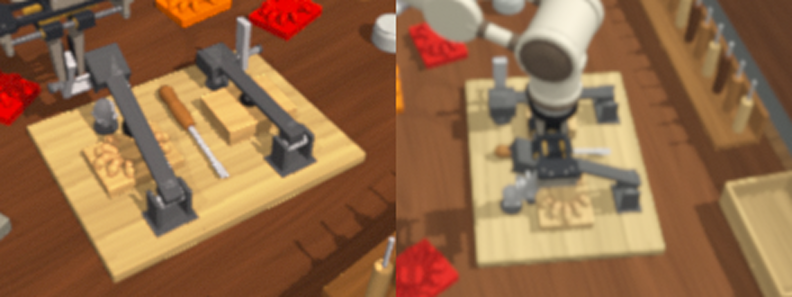

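The bar over the carving is raised, with its ball exposed at crop (105,115). The other bar is down and nothing else has moved. The measured rise of 91 mm corresponds to about 0.46 rad, so I'm handing in.

```bash
python3 -c "
from rig import bot
print(bot.job_done())"
```

```text
the job is handed in; nothing more can be done
None
```

I unlatched the right bar (the one over the carved piece), raised it about 0.46 rad with its socket roughly 10 cm above the ball, and handed the job in with the gripper still holding it; the left bar, work pieces and tools looked unmoved in the last picture, and no verdict was returned.

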